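# Switch on the missed channel with the stylus

## Task

Five of the six rocker switches on the bank are on and one lies the other way. Take the stylus from its fork stand and with it press down the raised far end of that one rocker until it lies like its neighbours, keeping the hand off the rockers and the others on; then hang the stylus back upright in the fork by its collar. Leave the beaker, cup and bottle where they stand.

Things in the scene. Friction and masses are not known exactly. Their poses are not given: they have to be found in the camera images.
- switch_bank: grey box housing, 120 (its x) x 200 (its y) x 44 mm high, fixed to the bench; origin at the centre of its underside, x pointing to its far side, away from the robot (yaw within 0.3 rad), y along the row of rockers. A black bezel on top, its rim 50 mm above the bench, surrounds a row of six white rockers, 28 mm apart in y
- row_centre (a point): middle of the row of six rockers, on their common pivot line, 48 mm above the bench. Rockers sit 14, 42 and 70 mm to either side of it in y. Each is a shallow V, 60 mm long in x, 19 mm wide; one half lies level, its top 54 mm above the bench, while the other half stands up, its end about 66 mm above the bench
- rocker_odd (a joint): tilt (rad) of the one rocker that lies the other way from its five neighbours; its place in the row changes. 0 = far half up (off, as it starts), 0.44 = far half pressed down level (on). No spring: it has stiff friction and stays wherever it is left, so press it all the way; about 2 N on the ribbed end moves it
- rocker_odd_far (a point): point on the upper face of the odd rocker's far half, 22 mm from the pivot, on its width's centre: where to press. It moves with the rocker: 63 mm above the bench and 17 mm beyond the pivot when off, 54 mm and 22 mm when on
- stylus_stand: metal stand fixed to the bench: foot 100 x 80 x 8 mm, a post at its far side, and a fork 8 mm thick whose upper face is 100 mm above the bench. The slot between its two prongs is 22 mm wide, open towards the stand's -x (the robot's side), open from x = -40 to +14 mm. Origin at the centre of the underside
- fork_seat (a point): point on the fork's upper face in the middle of the slot, 10 mm on the open side of the stand's origin, where the stylus hangs
- stylus: stylus 148 mm long, 80 g, hanging upright tip down in the fork. Origin at its tip; its z runs up its axis. Steel shaft 10 mm thick with a round tip from 0 to 80 mm, black collar 40 mm across from 80 to 86 mm, grey square handle 18 x 18 mm (sides along its x and y) from 86 to 148 mm. Hung, the underside of the collar rests on the fork and the tip is 20 mm above the bench
- stylus_collar (a point): centre of the underside of the stylus's collar, 80 mm above its tip
- stylus_tip (a point): the stylus's tip
- beaker: clear beaker, 64 mm across, 76 mm high, a bystander; origin at the centre of its underside
- sample_cup: white lidded sample cup, 51 mm across, 64 mm high, a bystander; origin at the centre of its underside
- bottle: bottle with a blue cap, 56 mm across, 102 mm high, a bystander; origin at the centre of its underside
- rocker_1 (a joint): tilt (rad) of one of the five other rockers, built like the odd one: it starts on (0.44, far half down) and must stay on
- rocker_2 (a joint): tilt (rad) of one of the five other rockers, built like the odd one: it starts on (0.44, far half down) and must stay on
- rocker_3 (a joint): tilt (rad) of one of the five other rockers, built like the odd one: it starts on (0.44, far half down) and must stay on
- rocker_4 (a joint): tilt (rad) of one of the five other rockers, built like the odd one: it starts on (0.44, far half down) and must stay on
- rocker_5 (a joint): tilt (rad) of one of the five other rockers, built like the odd one: it starts on (0.44, far half down) and must stay on

How it is judged:
On the way, in this order (a step that is already met when the one before it is completed fails the run):
1. the stylus is taken out of the fork (distance between stylus_collar and fork_seat above 0.05 m), for 0.1 s.
2. the odd rocker is on, with the stylus's tip at it (value of joint rocker_odd above 0.34 rad and distance between stylus_tip and rocker_odd_far below 0.04 m), for 0.02 s.
At the end, for the whole second after the job is handed in: All six rockers are on (tilt over 0.34 of 0.44 rad); the stylus hangs at rest in the fork, upright within 0.12 rad, the underside of its collar on the fork's upper face (97 to 104 mm above the bench) and within 25 mm of the seat point (value of joint each of rocker_odd, rocker_1, rocker_2, rocker_3, rocker_4, rocker_5 above 0.34 rad and horizontal distance between stylus_collar and fork_seat below 0.025 m and z of stylus_collar in the frame of stylus_stand between 0.097 and 0.104 m and angle between stylus's own z axis and vertical below 0.12 rad and linear speed of stylus below 0.02 m/s); the robot touches nothing.
It fails at once if a rocker is touched by the fingers or the arm (contact force between any of the fingers, the arm and rocker_odd above 0.3 N or contact force between any of the fingers, the arm and rocker_1 above 0.3 N or contact force between any of the fingers, the arm and rocker_2 above 0.3 N or contact force between any of the fingers, the arm and rocker_3 above 0.3 N or contact force between any of the fingers, the arm and rocker_4 above 0.3 N or contact force between any of the fingers, the arm and rocker_5 above 0.3 N).
It fails at once if one of the five other rockers is tipped past mid travel (value of joint any of rocker_1, rocker_2, rocker_3, rocker_4, rocker_5 below 0.22 rad).
It fails at once if the beaker, cup or bottle is moved by more than 20 mm (distance of any of beaker, sample_cup, bottle from where it was at the start of the episode above 0.02 m).
It also fails if it takes over 45 s, if anything falls off the work surface, if the arm or the gripper's body presses on something with over 40 N, if the wrist force passes 120 N, or if a joint passes its speed limit or range.

## Robot

A 6-joint arm with a two-finger parallel gripper is mounted at the origin on a cart in front of the work surface, level with it; the furniture and walls round the work are solid. World frame = base frame: x ahead of the robot, y to its left, z up, the work surface at z = 0. Lengths are in m, angles in rad, forces in N, time in s.
With the tool pointing down it reaches from about 0.325 to 0.775 m from the base axis. Payload 9.3 kg.
Tool frame: the origin (TCP) lies between the finger pads; the fingertips stand 25 mm ahead of it and the grasp point (between the pads) lies 6 mm ahead of it; z points along the fingers, y is the line along which they close (so a half turn about z gives the same grasp; the last joint's range is limited). The gripper opens to 85 mm and grips with 20 to 120 N. Pads are 22 mm wide; open, the fingers measure 114 mm over their backs; the gripper's body (76 mm by 85 mm) begins 54 mm behind the grasp point. The pads swing forward as they close: fully open they stand 13 mm farther back than shut.
Start: joints at [0.982, 0.259, 0.021, 1.334, 0, 1.418], TCP at [0.232, 0.499, 0.231] pointing down, gripper open.
Joint ranges: [-3.04, 3.04], [-0.91, 1.82], [-1.04, 1.36], [-1.92, 1.95], [-1.52, 1.45], [-3.14, 3.14]. Speed limits (rad/s): [2.22, 2.22, 2.79, 3.14, 3.14, 3.14].

## Interface

Orientations are given as a unit quaternion [x, y, z, w].
In Python, from plant import manip, cams, sense gives the robot as it stands (manip), with the cameras (cams) and the readings as plain functions.
- The arm moves only by the tool creep_tool, called after ">>>" as name(argument=value, ...), one argument or row to a line, values as JSON. Schema: {"type":"object","properties":{"plan":{"type":"array","items":{"type":"array","items":{"type":"number"},"minItems":5,"maxItems":5},"minItems":1,"maxItems":5},"only":{"type":"string"},"quiet":{"type":"boolean"},"lines":{"type":"string"}},"required":["plan"],"additionalProperties":false}. plan is a list of rows, 1 to 5 of them, each of 5 numbers: dx, dy, dz in a scale on which 1.0 is 0.75 m, then a turn about the tool's z in fractions of the full range, 1 being pi rad, then the finger opening in m; each row is the pose to reach, as a shift and turn from the pose commanded when the call began, along the tool's axes at that moment; what a row does not reach only later rows make up. A row lasts 1/12 s, in which the tool goes at most 0.0417 m and 0.125 rad, less where a joint would pass 70% of its speed; a pose out of reach is approached as far as the arm can. The fingers move at their own pace and stop on an object; the grip force is fixed at half the most. Time passes only in rows, so rows that do not move let the fingers close. The tool returns the time, the measured TCP pose, the force, the opening and the grip force at its end. only (a regular expression) keeps the lines of the reply that match it, lines (a string "A,B") keeps lines A to B, and quiet returns only ok. Shift and turn numbers lie between -1 and 1, and a call with a number outside is refused. Input that does not fit is refused with a message, and nothing moves.
- sense(): the state, without advancing time (a new reading comes with each control period).
- cams.camera(name): name is "side" or "top"; returns a dict with "img" (480x640x3 uint8, red, green, blue), "intrinsics" (3x3 intrinsics, pixels), "R" (3x3) and "t" (3): a world point X has camera coordinates R X + t. Camera axes: x right, y down, z forward; pixel columns grow to the right and rows downward; lengths in m; the calibration is good to about 2 mm. A picture is of the moment at which its call begins. There is no depth.
- manip.hand_in(): hands the job in; it is judged then, once.
The state is a dict: "t": time; "q": joint angles; "dq": joint speeds; "joint_torque": joint torques, N m; "eef_pos": TCP position; "tool_rot": TCP orientation; "wrist_force": force on the tool from outside, world axes, zero at the start; "wrist_torque": the same for the moment, N m; "opening": finger opening in m; "grip_force": force on a finger pad.
Only numpy, scipy, OpenCV 4.12 (cv2) and the standard library are available. Lean on these libraries where they do the work, as an engineer would, in place of code of your own. Each camera call takes 0.05 s, during which the arm holds its last target. There are 200 camera calls.

## Working session

There is one attempt and no reset: what is moved stays moved. The work goes in short steps, Python scripts to look and compute and a tool call to move; the robot and the scene stay as the last step left them, time stands still between calls to the robot, and variables do not carry over. Pictures are saved under pics/ and viewed, at most 11 in all, crops included, and the job is handed in when it is done.

```bash
ls; mkdir -p pics
```

Run:
```python
from plant import manip, cams, sense
import cv2,numpy as np
for n in("side","top"):
    c=cams.camera(n);cv2.imwrite(f"pics/{n}0.png",c["img"][:,:,::-1]);print(n,c["intrinsics"],c["R"],c["t"])
    np.savez(f"{n}.npz",K=c["intrinsics"],R=c["R"],t=c["t"])
s=sense();print(s["t"],s["eef_pos"],s["tool_rot"],s["opening"],s["wrist_force"])
```

```text
pics
plant.py
side [[465.142167     0.         318.89593258]
 [  0.         465.142167   242.3133806 ]
 [  0.           0.           1.        ]] [[ 0.87989337 -0.47516608  0.00220505]
 [-0.30055642 -0.56014055 -0.77195104]
 [ 0.36804008  0.67857185 -0.63567817]] [-0.49558784  0.20952236  0.78711471]
top [[603.43650922   0.         317.49637009]
 [  0.         603.43650922 250.01487444]
 [  0.           0.           1.        ]] [[ 1.30517242e-03 -9.99991179e-01 -3.99219393e-03]
 [-9.92425497e-01 -8.04870942e-04 -1.22845371e-01]
 [ 1.22841074e-01  4.12228944e-03 -9.92417794e-01]] [-0.01250965  0.5919971   1.27647299]
0.1 [0.23203917 0.49838319 0.23094254] [ 2.16182900e-01  9.76352708e-01 -5.40568104e-04 -2.25059846e-04] 0.08532184868841178 [ 0.03666592 -0.08052699  0.19111447]
```

View pics/side0.png

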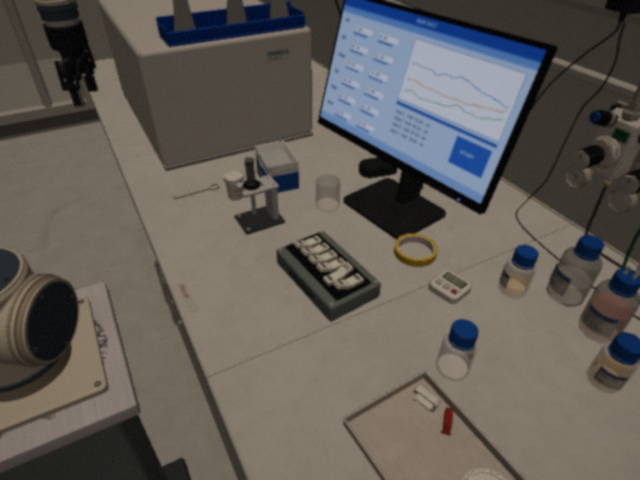

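View pics/top0.png

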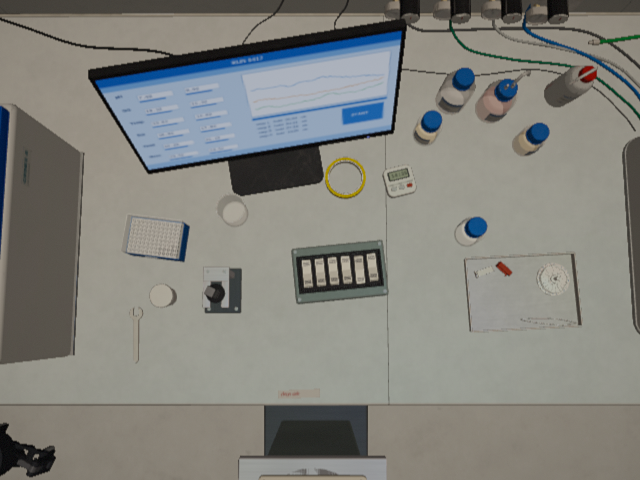

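The side view shows the bank at about (328,272) and the stylus in its fork at (252,180). In the top view the bank is at about (340,271), the stylus handle at (213,293), the beaker at (233,210) and the cup at (162,295). I'll enlarge both.

Run:
```python
import cv2,numpy as np
s=cv2.imread("pics/side0.png");t=cv2.imread("pics/top0.png")
f=lambda i,x,y,w,h,k:cv2.resize(i[y:y+h,x:x+w],None,fx=k,fy=k,interpolation=cv2.INTER_CUBIC)
cv2.imwrite("pics/c_top.png",f(t,190,230,200,80,4))
cv2.imwrite("pics/c_side.png",np.clip(f(s,220,145,170,180,3.3)*1.5,0,255))
```

```text
[ WARN:0@0.033] global loadsave.cpp:1063 imwrite_ Unsupported depth image for selected encoder is fallbacked to CV_8U.
```

View pics/c_top.png

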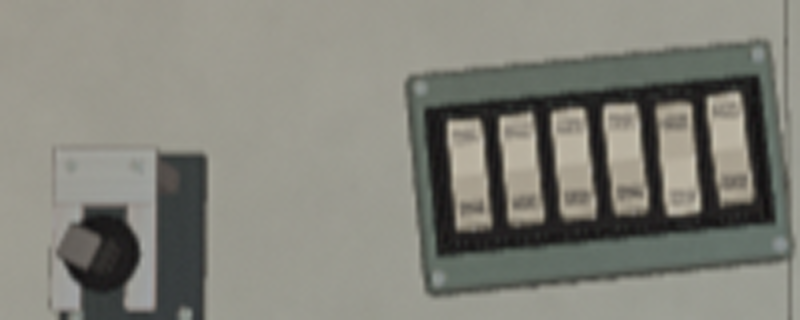

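View pics/c_side.png

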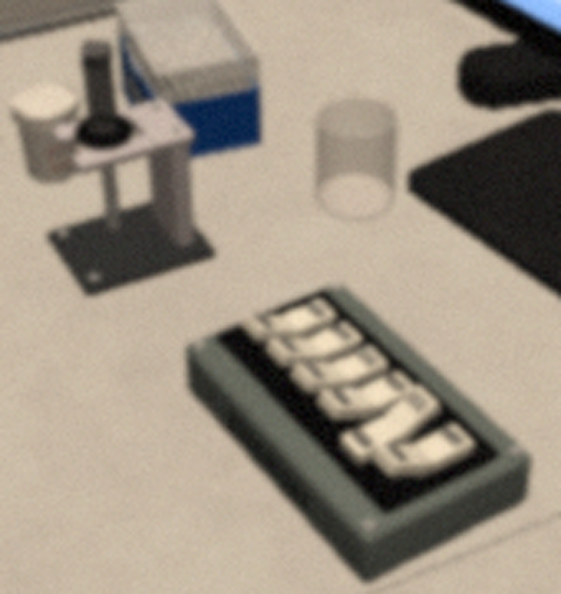

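Top crop: the fifth rocker from the left, at (676,160), is shaded opposite to the others. The fork opens downward (-x) and the handle top is at (78,243). In the side crop the collar is at (105,130) and the handle top at (97,45). I'll zoom in on the rockers and the handle.

Create h.py:
```python
import numpy as np
from scipy.optimize import least_squares
C={n:np.load(f"{n}.npz") for n in("side","top")}
def proj(n,X):
    c=C[n];p=c["K"]@(c["R"]@np.asarray(X,float)+c["t"]);return p[:2]/p[2]
def onz(n,uv,z):
    c=C[n];d=c["R"].T@np.linalg.solve(c["K"],[*uv,1]);o=-c["R"].T@c["t"];return o+d*(z-o[2])/d[2]
def tri(top,side):
    r=least_squares(lambda X:np.r_[proj("top",X)-top,proj("side",X)-side],[.5,0,.1]);return r.x,np.abs(r.fun).max()
```

Run:
```python
from h import *
import cv2
T=lambda x,y:np.array([x/4+190,y/4+230])-.375
S=lambda x,y:np.array([x/3.3+220,y/3.3+145])-.35
for n,a,b in [("collar",T(100,252),S(105,129)),("handle top",T(78,243),S(97,45)),]:
    print(n,tri(a,b))
cs=[onz("top",T(*p),.044) for p in((408,78),(768,42),(792,255),(430,293))]
print(np.round(cs,3),np.mean(cs,0)); 
for z,p in((.1,(53,205)),(.1,(157,205)),(.1,(53,150)),(.1,(157,150)),(.1,(83,225)),(.1,(127,225)),(.008,(205,155)),(.008,(205,312))): print(p,onz("top",T(*p),z).round(3))
s=cv2.imread("pics/side0.png");t=cv2.imread("pics/top0.png")
f=lambda i,x,y,w,h,k:cv2.resize(i[y:y+h,x:x+w],None,fx=k,fy=k,interpolation=cv2.INTER_CUBIC)
a=f(s,290,228,80,70,8);b=f(t,196,272,40,70,8)
cv2.imwrite("pics/z.png",np.clip(cv2.convertScaleAbs(np.hstack([a,np.vstack([b[:280],f(s,235,145,40,35,8)])]),alpha=1.5),0,255))
```

```text
collar (array([0.49692913, 0.19791818, 0.1035237 ]), np.float64(0.7240377328931231))
handle top (array([0.49768275, 0.19760317, 0.167596  ]), np.float64(0.6325206439015005))
[[ 0.593  0.044  0.044]
 [ 0.613 -0.151  0.044]
 [ 0.498 -0.162  0.044]
 [ 0.477  0.032  0.044]] [ 0.54509093 -0.05938869  0.044     ]
(53, 205) [0.52  0.224 0.1  ]
(157, 205) [0.52 0.17 0.1 ]
(53, 150) [0.548 0.224 0.1  ]
(157, 150) [0.548 0.171 0.1  ]
(83, 225) [0.51  0.208 0.1  ]
(127, 225) [0.51  0.185 0.1  ]
(205, 155) [0.554 0.158 0.008]
(205, 312) [0.468 0.157 0.008]
```

View pics/z.png

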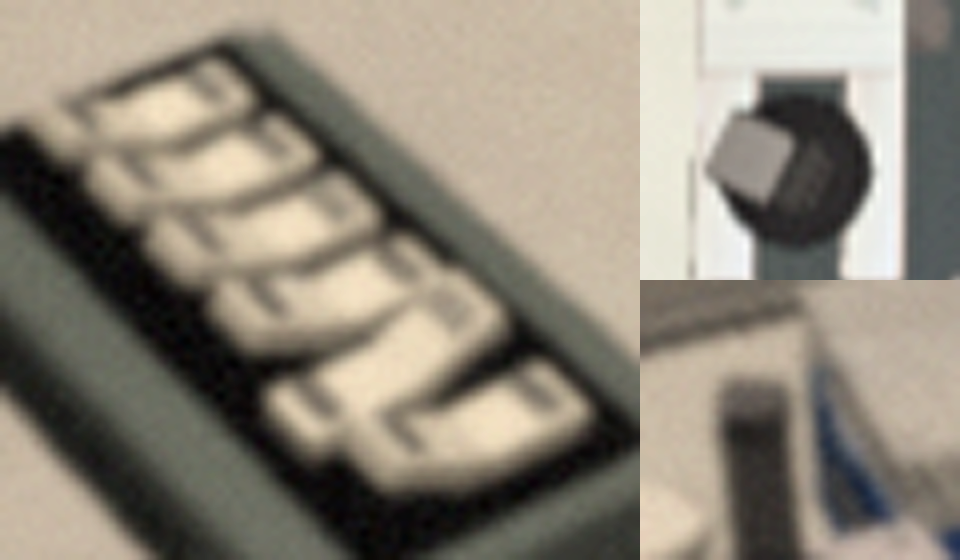

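The fifth rocker's far half is up, with its ribs at about (460,308) in the left panel. The handle is turned about 29° (square corners (742,110), (795,142), (765,203), (708,165)). The stylus is at (0.497, 0.198) and its handle top measures z 0.168, which matches the text. The tool's y axis is at 65° against the handle's 61°, so only a small turn is needed.

The manual's scale: shifts go in shares of 0.75 m and turns go in shares of pi rad. Converting my numbers, -0.18 m is -0.24, -0.08 m is -0.1067.

>>> creep_tool(
  plan=[
    [-0.048, -0.0213, 0, 0, 0.085],
    [-0.096, -0.0427, 0, 0, 0.085],
    [-0.144, -0.064, 0, 0, 0.085],
    [-0.192, -0.0853, 0, 0, 0.085],
    [-0.24, -0.1067, 0, 0, 0.085],
  ],
)

```text
t: 0.52
eef_pos: [0.3622, 0.3486, 0.2312]
tool_rot: [0.216, 0.976, -0.0, -0.0]
wrist_force: [1.0, 0.9, -0.1]
opening: 0.085
grip_force: 0.0
```

>>> creep_tool(
  plan=[
    [-0.048, -0.0213, 0, 0, 0.085],
    [-0.096, -0.0427, 0, 0, 0.085],
    [-0.144, -0.064, 0, 0, 0.085],
    [-0.192, -0.0853, 0, 0, 0.085],
    [-0.24, -0.1067, 0, 0.0223, 0.085],
  ],
)

```text
t: 0.93
eef_pos: [0.4918, 0.1998, 0.2313]
tool_rot: [0.25, 0.968, -0.0, -0.0]
wrist_force: [0.4, 1.6, 0.3]
opening: 0.0851
grip_force: 0.0
```

Add to h.py:
```python
def go(x,y,z):
    from plant import manip, cams, sense
    from scipy.spatial.transform import Rotation
    s=sense();print("tool delta",(Rotation.from_quat(s["tool_rot"]).inv().apply(np.array([x,y,z])-s["eef_pos"])).round(4),"t",s["t"],"F",s["wrist_force"].round(1))
```

Run:
```python
from h import *
go(.497,.198,.146)
print("odd far rib",tri(np.array([674,117])/4+[190,230]-.375,np.array([460,308])/8+[290,228]-.44))
c=np.array([.545,-.059]);u=np.array([.995,.1]);v=np.array([-.1,.995]);print("pred",c-.042*v+.017*u)
```

```text
tool delta [-0.0054  0.001   0.0853] t 0.9333 F [0.4 1.6 0.3]
odd far rib (array([ 0.57046787, -0.09877632,  0.06200834]), np.float64(0.25801376516454866))
pred [ 0.566115 -0.09909 ]
```

To row units: 0.085 m is 0.1133, 0.07 m is 0.0933.

>>> creep_tool(
  plan=[
    [-0.0067, 0.0013, 0.0267, 0, 0.085],
    [-0.0067, 0.0013, 0.06, 0, 0.085],
    [-0.0067, 0.0013, 0.0933, 0, 0.085],
    [-0.0067, 0.0013, 0.1133, 0, 0.085],
    [-0.0067, 0.0013, 0.1133, 0, 0.085],
  ],
)

```text
t: 1.35
eef_pos: [0.4941, 0.1994, 0.1431]
tool_rot: [0.25, 0.968, -0.001, -0.003]
wrist_force: [0.4, -0.1, 1.1]
opening: 0.0852
grip_force: 0.0
```

>>> creep_tool(
  plan=[
    [0, 0, 0, 0, 0.01],
    [0, 0, 0, 0, 0.01],
    [0, 0, 0, 0, 0.01],
    [0, 0, 0, 0, 0.01],
    [0, 0, 0, 0, 0.01],
  ],
)

```text
t: 1.77
eef_pos: [0.4962, 0.2002, 0.1473]
tool_rot: [0.25, 0.968, 0.0, 0.001]
wrist_force: [0.2, -0.3, 0.0]
opening: 0.0254
grip_force: 0.0
```

>>> creep_tool(
  plan=[
    [0, 0, 0, 0, 0.01],
    [0, 0, 0, 0, 0.01],
    [0, 0, 0, 0, 0.01],
  ],
)

```text
t: 2.02
eef_pos: [0.496, 0.2, 0.1473]
tool_rot: [0.25, 0.968, 0.0, 0.001]
wrist_force: [-1.7, -0.8, 6.2]
opening: 0.0166
grip_force: 58.7
```

To row units: -0.11 m is -0.1467, -0.08 m is -0.1067.

>>> creep_tool(
  plan=[
    [0, 0, -0.0267, 0, 0.01],
    [0, 0, -0.0667, 0, 0.01],
    [0, 0, -0.1067, 0, 0.01],
    [0, 0, -0.1333, 0, 0.01],
    [0, 0, -0.1467, 0, 0.01],
  ],
)

```text
t: 2.43
eef_pos: [0.4965, 0.2002, 0.2594]
tool_rot: [0.25, 0.968, 0.001, 0.002]
wrist_force: [-0.1, 0.2, -1.2]
opening: 0.017
grip_force: 59.0
```

>>> creep_tool(
  plan=[
    [0, 0, 0, 0, 0.01],
    [0, 0, 0, 0, 0.01],
  ],
)

```text
t: 2.6
eef_pos: [0.4958, 0.2, 0.2558]
tool_rot: [0.25, 0.968, -0.0, -0.0]
wrist_force: [0.9, 0.3, -1.6]
opening: 0.0169
grip_force: 59.0
```

Run:
```python
from h import *
from plant import manip, cams, sense
import cv2
go(.569,-.099,.256)
print(sense()["eef_pos"])
a=cams.camera("side")["img"][70:200,200:320,::-1];b=cams.camera("top")["img"][220:350,160:280,::-1]
cv2.imwrite("pics/lift.png",cv2.convertScaleAbs(cv2.resize(np.hstack([a,b]),None,fx=3.3,fy=3.3,interpolation=cv2.INTER_CUBIC),alpha=1.5))
```

```text
tool delta [-2.089e-01 -2.261e-01 -2.000e-04] t 2.6 F [ 0.9  0.3 -1.6]
[0.49575379 0.20002964 0.25578171]
```

View pics/lift.png

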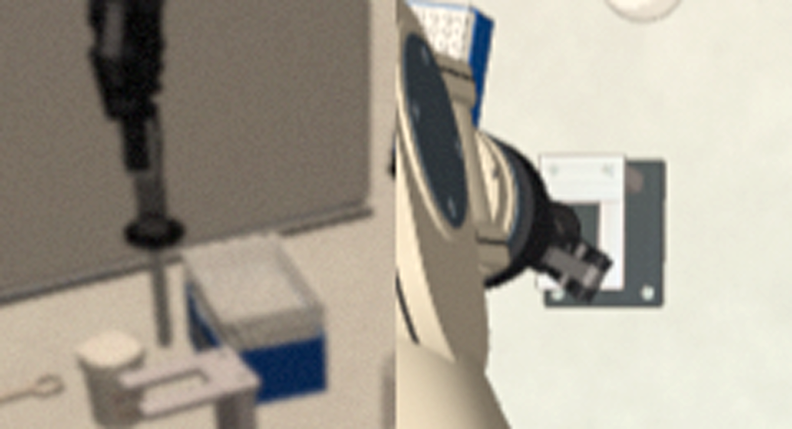

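```bash
python3 -c "
from h import *
for X in((.4965,.199,.1285),(.4965,.199,.2085)): print(proj('side',X))
print('seen',200+166/3.3,70+345/3.3,'collar',200+153/3.3,70+235/3.3)"
```

```text
[249.34471373 173.9567992 ]
[245.79152251 140.83930461]
seen 250.3030303030303 174.54545454545456 collar 246.36363636363637 141.21212121212122
```

>>> creep_tool(
  plan=[
    [-0.0347, -0.0373, 0, 0, 0.01],
    [-0.0707, -0.076, 0, 0, 0.01],
    [-0.1067, -0.116, 0, 0, 0.01],
    [-0.1427, -0.1547, 0, 0, 0.01],
    [-0.1733, -0.1867, 0, 0, 0.01],
  ],
)

```text
t: 3.12
eef_pos: [0.5415, 0.0123, 0.2549]
tool_rot: [0.25, 0.968, -0.0, -0.001]
wrist_force: [1.4, -0.1, -1.5]
opening: 0.0163
grip_force: 59.0
```

>>> creep_tool(
  plan=[
    [-0.0347, -0.0373, 0, 0, 0.01],
    [-0.0667, -0.0733, 0, 0, 0.01],
    [-0.0933, -0.1027, 0, 0, 0.01],
    [-0.1053, -0.1147, 0, 0, 0.01],
    [-0.1053, -0.1147, 0, 0, 0.01],
  ],
)

```text
t: 3.53
eef_pos: [0.5693, -0.1016, 0.2544]
tool_rot: [0.252, 0.968, -0.0, -0.001]
wrist_force: [0.3, 0.5, -1.4]
opening: 0.0165
grip_force: 59.0
```

```bash
python3 - <<'E'
from h import *
from plant import manip, cams, sense
import cv2
go(.569,-.099,.2)
a=cams.camera("side")["img"][150:310,260:400,::-1];b=cams.camera("top")["img"][220:320,280:400,::-1]
cv2.imwrite("pics/pre.png",cv2.convertScaleAbs(np.hstack([cv2.resize(a,(420,480),interpolation=2),cv2.resize(b,(360,300),interpolation=2).repeat(1,0) if 0 else np.pad(cv2.resize(b,(360,300),interpolation=2),((0,180),(0,0),(0,0)))]),alpha=1.5))
E
```

```text
tool delta [0.0014 0.0021 0.0544] t 3.5333 F [ 0.3  0.5 -1.4]
```

View pics/pre.png

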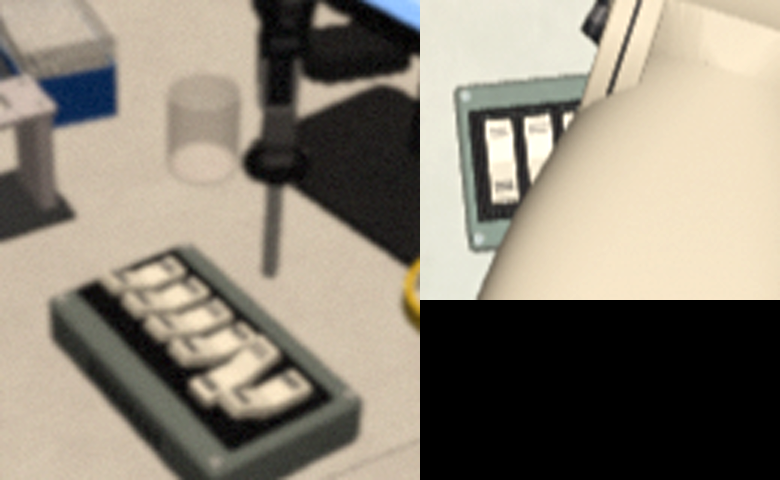

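The stylus hangs straight, with its tip at about (269,276) in the left panel, above the bank's far side.

```bash
python3 -c "
from h import *
print(proj('side',(.5693,-.1016,.1271)),'seen',269/3+260,276/3+150)"
```

```text
[348.49523077 240.78152688] seen 349.6666666666667 242.0
```

>>> creep_tool(
  plan=[
    [0.0013, 0.0027, 0.0267, 0, 0.01],
    [0.0013, 0.0027, 0.0533, 0, 0.01],
    [0.0013, 0.0027, 0.0733, 0, 0.01],
    [0.0013, 0.0027, 0.0733, 0, 0.01],
    [0.0013, 0.0027, 0.0733, 0, 0.01],
  ],
)

```text
t: 4.05
eef_pos: [0.5687, -0.0952, 0.2012]
tool_rot: [0.249, 0.968, 0.0, -0.001]
wrist_force: [0.2, 0.1, -0.3]
opening: 0.0167
grip_force: 58.9
```

Run:
```python
from h import *
from plant import manip, cams, sense
import cv2
go(.569,-.099,.18)
a=cams.camera("side")["img"][190:310,270:400,::-1]
cv2.imwrite("pics/near.png",cv2.convertScaleAbs(cv2.resize(a,None,fx=5,fy=5,interpolation=2),alpha=1.5))
```

```text
tool delta [-0.0022 -0.0032  0.0212] t 4.05 F [ 0.2  0.1 -0.3]
```

View pics/near.png

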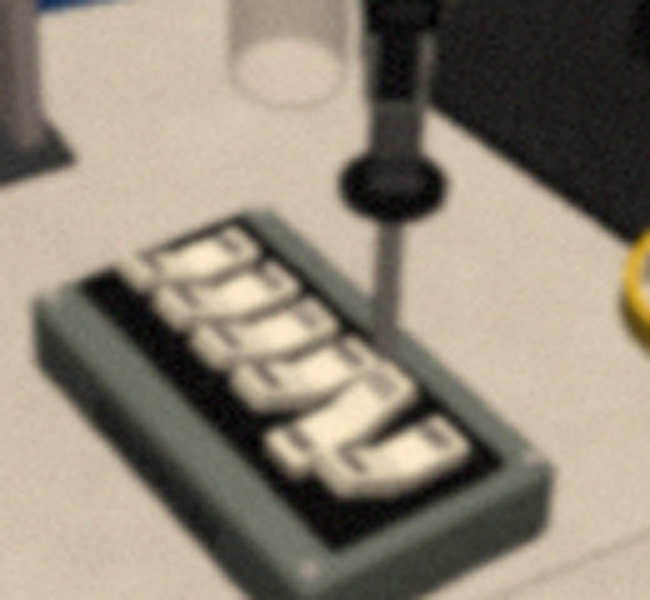

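The tip is at (388,335), about 11 mm above the odd rocker's ribbed end at (385,380). I'll correct 3 mm sideways and press.

To row units: 0.018 m is 0.024, -0.003 m is -0.004.

>>> creep_tool(
  plan=[
    [-0.0027, -0.004, 0, 0, 0.01],
    [-0.0027, -0.004, 0.0067, 0, 0.01],
    [-0.0027, -0.004, 0.0133, 0, 0.01],
    [-0.0027, -0.004, 0.0187, 0, 0.01],
    [-0.0027, -0.004, 0.024, 0, 0.01],
  ],
)

```text
t: 4.52
eef_pos: [0.5701, -0.1004, 0.1836]
tool_rot: [0.25, 0.968, 0.0, 0.001]
wrist_force: [2.4, 0.8, 2.9]
opening: 0.0168
grip_force: 59.3
```

>>> creep_tool(
  plan=[
    [0, 0, 0.0027, 0, 0.01],
    [0, 0, 0.0053, 0, 0.01],
    [0, 0, 0.0053, 0, 0.01],
  ],
)

```text
t: 4.77
eef_pos: [0.5704, -0.1006, 0.1804]
tool_rot: [0.25, 0.968, -0.0, 0.001]
wrist_force: [1.8, -0.2, 7.4]
opening: 0.0163
grip_force: 60.0
```

```bash
python3 -c "
from h import *
go(.569,-.099,.18)"
```

```text
tool delta [0.002  0.0008 0.0004] t 4.7667 F [ 1.8 -0.2  7.4]
```

To row units: 0.002 m is 0.0027.

>>> creep_tool(
  plan=[
    [0, 0, 0.0027, 0, 0.01],
    [0, 0, 0.0027, 0, 0.01],
  ],
)

```text
t: 4.93
eef_pos: [0.5709, -0.1008, 0.18]
tool_rot: [0.25, 0.968, -0.0, 0.003]
wrist_force: [-0.2, 0.3, 18.0]
opening: 0.0167
grip_force: 61.3
```

Run:
```python
from h import *
from plant import manip, cams, sense
import cv2
a=cams.camera("side")["img"][190:310,270:400,::-1]
cv2.imwrite("pics/press.png",cv2.convertScaleAbs(cv2.resize(a,None,fx=5,fy=5,interpolation=2),alpha=1.5))
```

```text
(no output)
```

View pics/press.png

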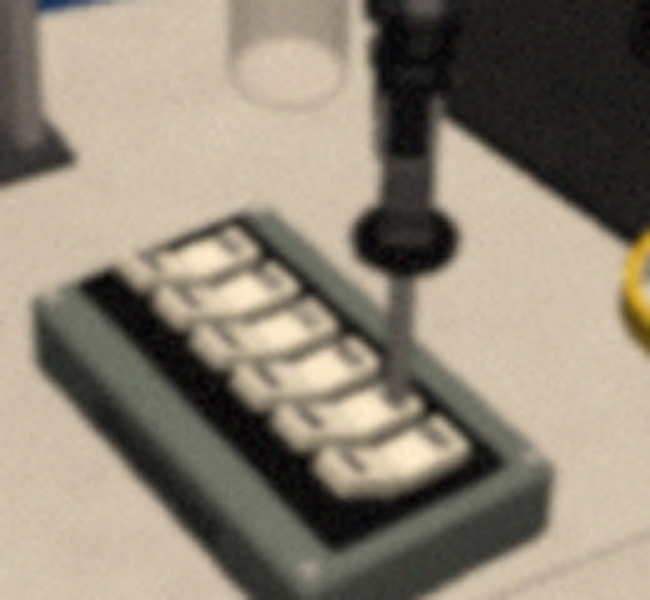

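The odd rocker, tip on it at (400,390), now lies like its neighbours, and the force rose to 18 N at the stop. Next I'll lift and go back over the fork.

To row units: -0.08 m is -0.1067, -0.06 m is -0.08.

>>> creep_tool(
  plan=[
    [0, 0, -0.0133, 0, 0.01],
    [0, 0, -0.0467, 0, 0.01],
    [0, 0, -0.08, 0, 0.01],
    [0, 0, -0.1067, 0, 0.01],
    [0, 0, -0.1067, 0, 0.01],
  ],
)

```text
t: 5.4
eef_pos: [0.5703, -0.1006, 0.2614]
tool_rot: [0.25, 0.968, -0.0, 0.002]
wrist_force: [-0.9, -0.0, -1.3]
opening: 0.0168
grip_force: 59.1
```

>>> creep_tool(
  plan=[
    [0.0347, 0.0373, 0, 0, 0.01],
    [0.0707, 0.076, 0, 0, 0.01],
    [0.1067, 0.116, 0, 0, 0.01],
    [0.1427, 0.1547, 0, 0, 0.01],
    [0.1733, 0.1867, 0, 0, 0.01],
  ],
)

```text
t: 5.82
eef_pos: [0.5222, 0.0871, 0.2567]
tool_rot: [0.25, 0.968, -0.0, -0.001]
wrist_force: [1.6, 0.7, -1.0]
opening: 0.0165
grip_force: 59.0
```

>>> creep_tool(
  plan=[
    [0.0347, 0.0373, 0, 0, 0.01],
    [0.0667, 0.0733, 0, 0, 0.01],
    [0.0933, 0.1027, 0, 0, 0.01],
    [0.104, 0.1133, 0, 0, 0.01],
    [0.104, 0.1133, 0, 0, 0.01],
  ],
)

```text
t: 6.23
eef_pos: [0.4953, 0.1994, 0.2568]
tool_rot: [0.249, 0.969, -0.0, -0.001]
wrist_force: [-0.5, -1.1, -0.6]
opening: 0.0167
grip_force: 59.0
```

>>> creep_tool(
  plan=[
    [0, 0, 0, 0, 0.01],
    [0, 0, 0, 0, 0.01],
  ],
)

```text
t: 6.4
eef_pos: [0.4968, 0.1964, 0.2571]
tool_rot: [0.25, 0.968, -0.0, -0.0]
wrist_force: [-1.3, 0.8, -1.2]
opening: 0.0164
grip_force: 59.0
```

```bash
python3 -c "
from h import *
go(.496,.2,.256)"
```

```text
tool delta [0.0024 0.0028 0.0011] t 6.4 F [-1.3  0.8 -1.2]
```

To row units: 0.018 m is 0.024, 0.01 m is 0.0133.

>>> creep_tool(
  plan=[
    [0.002, 0.0027, 0.0133, 0, 0.01],
    [0.002, 0.0027, 0.024, 0, 0.01],
    [0.002, 0.0027, 0.024, 0, 0.01],
    [0.002, 0.0027, 0.024, 0, 0.01],
  ],
)

```text
t: 6.73
eef_pos: [0.4961, 0.1991, 0.2386]
tool_rot: [0.251, 0.968, -0.0, -0.001]
wrist_force: [0.7, 0.4, -0.2]
opening: 0.0165
grip_force: 59.0
```

Run:
```python
from h import *
from plant import manip, cams, sense
import cv2
go(.496,.2,.147)
s=sense();p=s["eef_pos"];print(p,"expect tip",proj("side",p-[0,0,.1273]))
a=cams.camera("side")["img"][120:220,210:310,::-1]
cv2.imwrite("pics/back.png",cv2.convertScaleAbs(cv2.resize(a,None,fx=6,fy=6,interpolation=2),alpha=1.5))
```

```text
tool delta [0.0004 0.0009 0.0916] t 6.7333 F [ 0.7  0.4 -0.2]
[0.4960589  0.19906704 0.23856739] expect tip [249.8676548 180.6999693]
```

View pics/back.png

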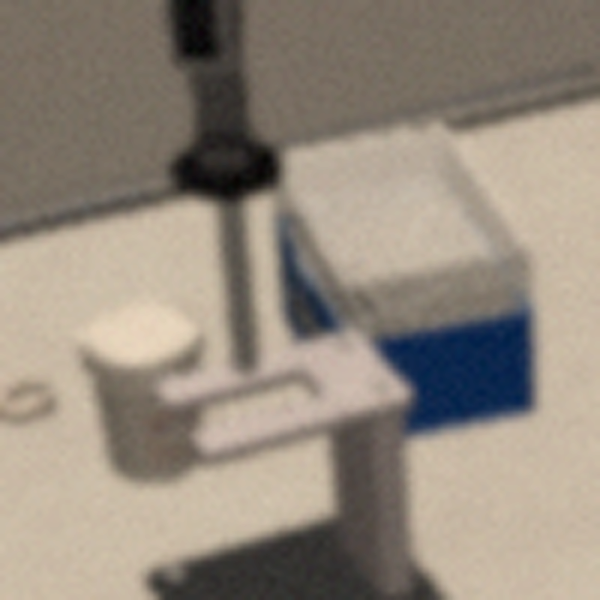

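The tip is at (245,368), directly over the slot centred near (255,398), with the same offset as at the pick. Descending.

To row units: 0.085 m is 0.1133, 0.075 m is 0.1.

>>> creep_tool(
  plan=[
    [0, 0.0013, 0.02, 0, 0.01],
    [0, 0.0013, 0.0467, 0, 0.01],
    [0, 0.0013, 0.0733, 0, 0.01],
    [0, 0.0013, 0.1, 0, 0.01],
    [0, 0.0013, 0.1133, 0, 0.01],
  ],
)

```text
t: 7.2
eef_pos: [0.4961, 0.2003, 0.1526]
tool_rot: [0.25, 0.968, -0.001, -0.001]
wrist_force: [0.3, -1.3, -1.6]
opening: 0.0171
grip_force: 59.0
```

>>> creep_tool(
  plan=[
    [0, 0, 0.0027, 0, 0.01],
    [0, 0, 0.0053, 0, 0.01],
    [0, 0, 0.0067, 0, 0.01],
    [0, 0, 0.0067, 0, 0.01],
  ],
)

```text
t: 7.53
eef_pos: [0.4973, 0.2007, 0.1504]
tool_rot: [0.25, 0.968, 0.0, 0.001]
wrist_force: [0.2, -0.0, -0.3]
opening: 0.0172
grip_force: 59.0
```

To row units: 0.002 m is 0.0027, 0.001 m is 0.0013.

>>> creep_tool(
  plan=[
    [0, 0, 0.0013, 0, 0.01],
    [0, 0, 0.0027, 0, 0.01],
    [0, 0, 0.0027, 0, 0.01],
    [0, 0, 0.0027, 0, 0.01],
  ],
)

```text
t: 7.87
eef_pos: [0.4968, 0.2007, 0.1477]
tool_rot: [0.25, 0.968, 0.0, 0.0]
wrist_force: [-0.4, -0.7, -1.2]
opening: 0.0168
grip_force: 59.0
```

```bash
python3 -c "
from h import *
go(.496,.2,.147)"
```

```text
tool delta [ 0.0004 -0.001   0.0007] t 7.8667 F [-0.4 -0.7 -1.2]
```

To row units: 0.001 m is 0.0013.

>>> creep_tool(
  plan=[
    [0, 0, 0.0013, 0, 0.01],
    [0, 0, 0.0013, 0, 0.01],
    [0, 0, 0.0013, 0, 0.01],
  ],
)

```text
t: 8.12
eef_pos: [0.497, 0.2006, 0.1473]
tool_rot: [0.25, 0.968, 0.0, 0.001]
wrist_force: [-1.9, -1.6, 6.0]
opening: 0.0167
grip_force: 60.0
```

The collar has seated: 6 N at the same height as at the pick. Release and withdraw.

>>> creep_tool(
  plan=[
    [0, 0, 0, 0, 0.03],
    [0, 0, 0, 0, 0.05],
    [0, 0, 0, 0, 0.085],
    [0, 0, 0, 0, 0.085],
    [0, 0, 0, 0, 0.085],
  ],
)

```text
t: 8.53
eef_pos: [0.4968, 0.2007, 0.1464]
tool_rot: [0.25, 0.968, -0.0, -0.0]
wrist_force: [0.1, 0.8, -0.4]
opening: 0.076
grip_force: 0.0
```

>>> creep_tool(
  plan=[
    [0, 0, 0, 0, 0.085],
    [0, 0, 0, 0, 0.085],
    [0, 0, 0, 0, 0.085],
  ],
)

```text
t: 8.78
eef_pos: [0.4967, 0.2006, 0.1464]
tool_rot: [0.25, 0.968, -0.0, -0.0]
wrist_force: [-0.8, 0.6, -0.1]
opening: 0.0851
grip_force: 0.0
```

>>> creep_tool(
  plan=[
    [0, 0, -0.0133, 0, 0.085],
    [0, 0, -0.04, 0, 0.085],
    [0, 0, -0.08, 0, 0.085],
    [0, 0, -0.12, 0, 0.085],
    [0, 0, -0.1467, 0, 0.085],
  ],
)

```text
t: 9.2
eef_pos: [0.4971, 0.2007, 0.26]
tool_rot: [0.25, 0.968, 0.001, 0.001]
wrist_force: [0.6, -0.0, 0.3]
opening: 0.0852
grip_force: 0.0
```

>>> creep_tool(
  plan=[
    [0.0533, 0.0267, 0, 0, 0.085],
    [0.1067, 0.0533, 0, 0, 0.085],
    [0.1467, 0.08, 0, 0, 0.085],
    [0.16, 0.0867, 0, 0, 0.085],
    [0.16, 0.0867, 0, 0, 0.085],
  ],
)

```text
t: 9.62
eef_pos: [0.4216, 0.3179, 0.2574]
tool_rot: [0.248, 0.969, 0.0, 0.0]
wrist_force: [0.6, 0.8, 0.4]
opening: 0.0851
grip_force: 0.0
```

Run:
```python
from h import *
from plant import manip, cams, sense
import cv2
go(.496,.2,.147)
a=cams.camera("side")["img"][140:320,220:400,::-1];b=cams.camera("top")["img"][230:320,190:390,::-1]
cv2.imwrite("pics/end.png",cv2.convertScaleAbs(np.hstack([cv2.resize(a,None,fx=3,fy=3,interpolation=2)]),alpha=1.5))
```

```text
tool delta [-0.1219 -0.0676  0.1103] t 9.6167 F [0.6 0.8 0.4]
```

View pics/end.png

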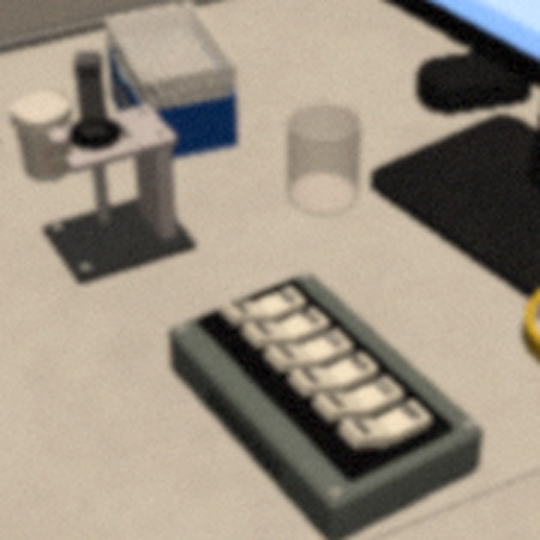

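The stylus hangs upright in the fork (collar at (97,132)), all six rockers lie alike, and the beaker and cup stand where they were.

```bash
python3 -c "
from plant import manip, cams, sense
print(manip.hand_in())"
```

```text
the job is handed in; nothing more can be done
None
```

I handed the job in at about 9.7 s: the fifth rocker from the left was pressed on, and the last picture shows all six lying alike, the stylus hanging upright in the fork, and the beaker and cup where they were; the bottle was outside that crop and I did not re-check it, and hand-in returned no verdict.

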